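# Set a drying cabinet's vent stay in its wide-open hole

## Robot

A 7-joint arm with a two-finger parallel gripper is mounted at the origin on the work surface; the furniture and walls round the work are solid. World frame = base frame: x ahead of the robot, y to its left, z up, the work surface at z = 0. Lengths are in m, angles in degrees, forces in N, time in s.
With the tool pointing down it reaches from about 0.425 to 0.95 m from the base axis. Payload 4.7 kg.
Tool frame: the origin (TCP) lies on the centre line of the jaws, within the pads' length; the fingertips stand r.tip_reach ahead of it and the grasp point (between the pads) lies 3 mm ahead of it (r.tip_reach is the distance from the TCP to the fingertips, in m); x points along the fingers, y is the direction in which the jaws open and shut, and the axes are right-handed (so a half turn about x gives the same grasp; the last joint's range is limited). The gripper opens to 85 mm and grips with 20 to 120 N. Pads are 22 mm wide; open, the fingers measure 114 mm over their backs; the gripper's body (76 mm by 85 mm) begins 54 mm behind the grasp point. The pads swing forward as they close: fully open they stand 13 mm farther back than shut.
Start: joints at [-66.114, 26.849, -2.785, 87.806, 1.381, 65.374, -4.715], TCP at [0.291, 0.609, 0.253] pointing down, gripper open.
Joint ranges: [-148.3, 148.3], [-19.14, 114.17], [-79.39, 73.82], [5.75, 140.21], [-59.74, 239.74], [12.07, 113.84], [-152.46, 152.46]. Speed limits (degrees/s): [147.25, 147.25, 180, 180, 180, 180, 180].

## Interface

Orientations are given as [roll, pitch, yaw] about the fixed x, y, z axes, in that order (R = Rz(yaw) Ry(pitch) Rx(roll)).
In Python, from station import r, grab_frame, camera_params gives the robot as it stands.
- The arm moves only by the tool servo_tool, never from a script. Its argument "steps" is a list of rows, each a list of 3 entries, a list of its own where there are three numbers: the finger opening in cm, from 0 to 8.54, then the shift along the tool's x, y, z in cm, then the turn, a rotation vector about the tool's x, y, z in degrees. In form: [[gripper, [tx, ty, tz], [wx, wy, wz]], ...]. A call has 1 to 12 rows; each row shifts and turns the commanded pose from where the row before left it, along the tool's axes as they then stand; what a row does not reach is not made up. A row lasts 1/10 s, in which the tool goes at most 50 mm and 8.59 degrees, less where a joint would pass 70% of its speed; a pose out of reach is approached as far as the arm can. A call with a gripper value outside its range is refused whole. The fingers move at their own pace and stop on an object; "grip_force" is the grip in N (left out, the last holds). Time passes only in rows, so rows that do not move let the fingers close. It gives the time, the measured TCP pose, the force and the opening at its end, in the units of the state.
- r.state(): the state, without advancing time (a new reading comes with each control period).
- grab_frame(name): name is "scene" or "top" or "wrist"; returns (picture, depth): 420x560x3 uint8, red, green, blue; 420x560 float32, m along the optical axis (not along the pixel's ray), 0 where there is no reading.
- camera_params(name): a dict with "vertical_fov" (degrees; the focal length in pixels is half the picture's height over the tangent of half this angle, whatever the lens; pixels are square), "cx", "cy" (the principal point, pixels), "world_to_cam" (4x4, takes a point from world to camera coordinates). Camera axes: x right, y down, z forward; pixel columns grow to the right and rows downward; lengths in m; the calibration is good to about 2 mm. A picture is of the moment at which its call begins: read the wrist's pose just before it. camera_params takes no time and is no camera call; for the wrist camera it gives the pose at the moment of the call.
- r.hand_in(): hands the job in, once; it reports no verdict.
The state is a dict: "time": time; "joints": joint angles; "dq": joint speeds; "joint_efforts": joint torques, N m; "ee_pos": TCP position; "eef_rot": TCP orientation; "wrist_force": force on the tool from outside, world axes, zero at the start; "moment": the same for the moment, N m; "finger_gap": finger opening in m.
Only numpy, scipy, OpenCV 4.12 (cv2) and the standard library are available. Lean on these libraries where they do the work, as an engineer would, in place of code of your own. Each camera call takes 0.05 s, during which the arm holds its last target.

## Task

The glazed door of the little white drying cabinet is held nearly shut by its steel stay bar, whose outermost hole sits on the upright pin. Lift the stay off the pin by its black knob, draw the door open wider, and drop the hole of the brass slide plate over the pin until the bar lies level and fully down, then let go. Feel for the hole with light pressure, never force the bar down on the pin, and leave the other things on the bench alone.

Things in the scene. Friction and masses are not known exactly. Their poses are not given: they have to be found in the camera images.
- cabinet: White drying cabinet fixed on the worktop, grey base 12 mm thick with a tongue in front. Origin: on the worktop under the pin's axis; z up, x from the pin to the cabinet, y to its left. Front at x = 170 mm, sides at y = +-85 mm, roof 150 mm high. The door's upright hinge line is at x = 164, y = +60 mm; door 132 mm wide, its top 131 mm high.
- pin: Fixed upright steel pin on the tongue, 8 mm thick with a round tip; its collar (18 mm across) tops out at 22 mm above the worktop, where the stay's underside rests. It stands 14 mm above the collar. Origin: on its axis, at worktop height.
- pin_tip (a point): Top of the pin, on its axis, 36 mm above the worktop.
- vent_door (a joint): Opening angle of the door, rad: 0 shut, growing as its free edge swings toward the pin (clockwise seen from above); about 0.2 at the start, limit 1.2. It has no spring: a friction hinge (about 0.10 N m) lets it stay where it is left.
- stay_lift (a joint): How far the stay bar is tipped up about the cross hinge at its door end, rad: 0 level (lower stop, fully down), limit 0.7; it falls by its own weight. With the bar resting on the pin's tip instead of over it, it reads about 14 mm divided by the distance from the pivot to the pin.
- stay: Flat steel bar with a black knob, 24 mm wide, 6 mm thick, 0.12 kg. Origin: at its pivot on the door, mid thickness. The bar runs along its own -x, z up. From the pivot along -x: unused inner hole 40 mm, brass slide plate (60 mm long, its hole in the middle at about 88 mm), outermost hole 135 mm, knob 168 mm, end 184 mm. It turns freely in plan about the pivot and tips up there.
- outer_hole (a point): Centre of the outermost hole of the bar, mid thickness, on the pin at the start. The bar's holes are all 11 mm wide, right through. The hole wanted, in the brass slide plate, is on the bar's middle line 88 mm from the pivot give or take 10 mm: the plate was clamped by hand, differs each time, is not measured, and does not slip.
- pivot (a point): Swivel and cross hinge of the stay on its door bracket, 25 mm above the worktop (mid thickness of the bar). With the door shut it is at x = 150 mm, y = -40 mm of the cabinet; it turns about the hinge line with the door.
- knob (a point): Point on the axis of the black round knob that stands on the bar: 16 mm thick, 36 mm tall, this point is 23 mm above the bar's top face (26 mm above its middle), 13 mm below the knob's top. With the bar level it is 51 mm above the worktop. Grip it from above across the bar (fingers on the left and right of the bar), so that it can tilt between the fingers as the bar tips.
- beaker: Bystander: glass beaker 48 mm wide, 58 mm high; origin under its centre.
- petri: Bystander: lidded dish 62 mm wide, 12 mm high; origin under its centre.
- timer: Bystander: white timer 29x64x60 mm standing; origin under its centre.
- slide_box: Bystander: green slide box 36x91x32 mm; origin under its centre.

How it is judged:
By the outcome, as a careful person would: the job done as asked, in the order asked, and still so for the second after the job is handed in, with the robot touching nothing.
It also fails if it takes over 72 s, if anything falls off the work surface, if the arm or the gripper's body presses on something with over 40 N, if the wrist force passes 120 N, or if a joint passes its speed limit or range.

## Working session

There is one attempt and no reset: what is moved stays moved. The work goes in short steps, Python scripts to look and compute and a tool call to move; the robot and the scene stay as the last step left them, time stands still between calls to the robot, and variables do not carry over. Pictures are saved under pics/ and viewed, and the job is handed in when it is done.

Besides the shell and the picture viewer there is one more tool, called after ">>>" as name([rows], argument=value, ...), one row to a line, values as JSON. servo_tool: Moves the arm, as the interface text tells. Its arguments: {"type":"object","properties":{"steps":{"type":"array","items":{"type":"array"}},"grip_force":{"type":"number"}},"required":["steps"]}

```bash
ls; mkdir -p pics; cat > h.py <<'E'
import numpy as np,cv2
from station import r,grab_frame,camera_params
def save(n,im): cv2.imwrite('pics/'+n+'.png',cv2.cvtColor(im,cv2.COLOR_RGB2BGR))
def cam(n):
    p=camera_params(n); return p
def f(p): return 210/np.tan(np.radians(p['vertical_fov']/2))
def ray(p,u,v):
    T=np.array(p['world_to_cam']);R=T[:3,:3];o=-R.T@T[:3,3]
    d=R.T@np.array([(u-p['cx'])/f(p),(v-p['cy'])/f(p),1]);return o,d
def onz(p,u,v,z):
    o,d=ray(p,u,v);return o+d*(z-o[2])/d[2]
def pt(p,u,v,dep):
    o,d=ray(p,u,v);return o+d*dep
def proj(p,X):
    T=np.array(p['world_to_cam']);c=T[:3,:3]@X+T[:3,3];return p['cx']+f(p)*c[0]/c[2],p['cy']+f(p)*c[1]/c[2]
E
python3 - <<'E'
from h import *
for n in("top","scene"):
    im,d=grab_frame(n);save(n+'0',im);np.savez('pics/%s0.npz'%n,im=im,d=d);p=cam(n);print(n,p)
s=r.state();print(s,r.tip_reach)
E
```

```text
pics
top {'vertical_fov': 45.50679474681299, 'cx': 285.9098733839081, 'cy': 205.27463180963576, 'world_to_cam': array([[-0.02157758, -0.99970782,  0.01089379, -0.31116833],
       [-0.98855573,  0.01970709, -0.14956337,  0.5262667 ],
       [ 0.14930498, -0.01399633, -0.98869213,  1.06446539],
       [ 0.        ,  0.        ,  0.        ,  1.        ]])}
scene {'vertical_fov': 49.17424674824585, 'cx': 275.01115656161556, 'cy': 205.52540651196298, 'world_to_cam': array([[ 0.32754965, -0.94480059, -0.00794104, -0.47645929],
       [-0.7261913 , -0.24636615, -0.64183325,  0.31726671],
       [ 0.60444803,  0.21599897, -0.76680312,  0.64672439],
       [ 0.        ,  0.        ,  0.        ,  1.        ]])}
{'time': 0.1, 'joints': array([-66.11276682,  26.89369093,  -2.78458113,  87.86614865,
         1.37996966,  65.37662333,  -4.7156306 ]), 'dq': array([-0.03336771, -0.08791629, -0.04001385, -0.25373169, -0.01173319,
       -0.05857775, -0.05582563]), 'joint_efforts': array([ 5.15015345e-04, -5.11514926e+01, -4.71051363e-02, -2.38389659e+01,
        1.07459928e-02,  4.30995933e-03, -9.60393834e-06]), 'ee_pos': array([0.2908233 , 0.60859614, 0.25235991]), 'eef_rot': array([ -88.48304313,   89.89704813, -114.0247707 ]), 'wrist_force': array([0.51215794, 0.35119962, 0.29857631]), 'moment': array([0.00041848, 0.01976273, 0.03446442]), 'finger_gap': 0.0852032872967441} 0.022
```

View pics/top0.png

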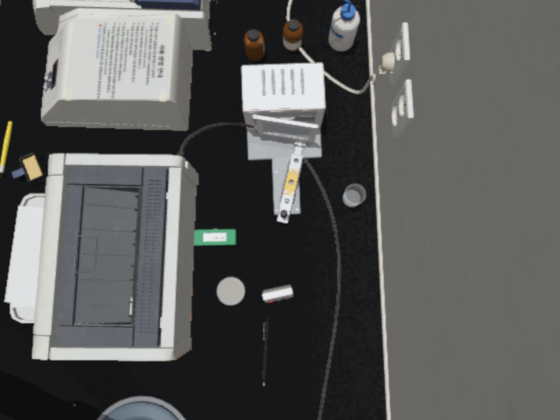

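View pics/scene0.png

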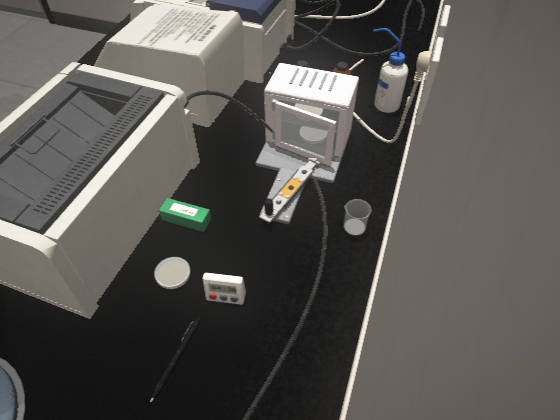

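The top view shows the cabinet at about (285,110) and the stay running from (300,150) to the knob at (284,214). The brass plate is near (291,182). I'll zoom in.

```bash
python3 - <<'E'
from h import *
for n,(a,b,c,d) in {'top':(55,235,225,345),'scene':(55,240,240,380)}.items():
    z=np.load('pics/%s0.npz'%n);im=z['im'][a:b,c:d]
    k=min(800//im.shape[1],600//im.shape[0]);save(n+'0z',cv2.resize(im,None,fx=k,fy=k,interpolation=cv2.INTER_CUBIC));print(n,k,a,c)
z=np.load('pics/top0.npz');p=cam('top');im=z['im'];D=z['d']
# brass
hsv=cv2.cvtColor(im,cv2.COLOR_RGB2HSV)
m=cv2.inRange(hsv,(12,100,100),(30,255,255));m[:150]=0;m[230:]=0;m[:,:250]=0;m[:,330:]=0
ys,xs=np.nonzero(m);print('brass',xs.mean(),ys.mean(),len(xs),cv2.minAreaRect(np.c_[xs,ys].astype(np.float32)),onz(p,xs.mean(),ys.mean(),.03))
for u,v in[(284,214),(299,150),(291,182),(286,199),(246,68),(324,67),(247,158),(322,157)]:
    print(u,v,D[v,u],pt(p,u,v,D[v,u]))
E
```

```text
top 3 55 225
scene 3 55 240
brass 290.87719298245617 181.08187134502924 171 ((290.7808837890625, 181.44943237304688), (10.11867904663086, 23.760154724121094), 12.994616508483887) [ 0.57616202 -0.33453713  0.03      ]
284 214 1.0855379 [ 0.49806519 -0.31723135  0.05839145]
299 150 1.1383942 [ 0.64815749 -0.35471242  0.02812702]
291 182 1.144707 [ 0.57785985 -0.33525378  0.0108508 ]
286 199 1.1127005 [ 0.53451132 -0.32259873  0.03649804]
246 68 1.0363425 [ 0.79198528 -0.24407505  0.15149953]
324 67 1.2026656 [ 0.86051335 -0.42139084 -0.00386705]
247 158 1.1616021 [ 0.63839824 -0.23472844  0.00148138]
322 157 1.1706309 [ 0.63913178 -0.40951072 -0.00506562]
```

View pics/top0z.png

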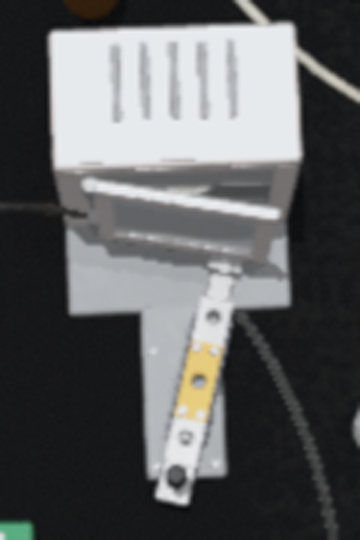

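View pics/scene0z.png

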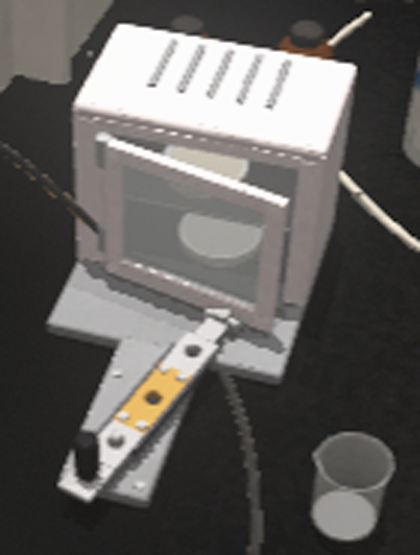

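```bash
python3 - <<'E'
from h import *
p=cam('top');q=cam('scene')
T=lambda x,y:(225+x/3-.33,55+y/3-.33)
S=lambda x,y:(240+x/3-.33,55+y/3-.33)
def two(a,b):
    o1,d1=ray(p,*a);o2,d2=ray(q,*b);d1/=np.linalg.norm(d1);d2/=np.linalg.norm(d2)
    t=np.linalg.lstsq(np.c_[d1,-d2],o2-o1,rcond=None)[0];A=o1+d1*t[0];B=o2+d2*t[1];return (A+B)/2,np.linalg.norm(A-B)
for n,a,b,z in [('outer',(186,437),(117,442),.028),('brass',(199,380),(153,398),.028),('inner',(213,316),(193,351),.028),('pivot',(226,266),(222,315),.028),('knobtop',(176,474),(86,438),.061),
 ('roofFL',(55,167),(75,105),.15),('roofFR',(300,157),(354,154),.15),('roofBL',(50,32),(122,26),.15),('roofBR',(297,25),(356,67),.15),('tongueFR',(227,475),None,.012),('tongueFL',(148,477),None,.012)]:
    print(n,onz(p,*T(*a),z).round(4),end=' ')
    if b: print(onz(q,*S(*b),z).round(4),*two(T(*a),S(*b)))
    else: print()
E
```

```text
outer [ 0.5328 -0.3242  0.028 ] [ 0.5325 -0.3273  0.028 ] [ 0.53382581 -0.3254335   0.02548797] 0.0027210434434451767
brass [ 0.576  -0.3349  0.028 ] [ 0.5758 -0.3374  0.028 ] [ 0.57680962 -0.33594861  0.02616319] 0.00227528750309507
inner [ 0.625  -0.3466  0.028 ] [ 0.625  -0.3498  0.028 ] [ 0.62607678 -0.34804489  0.02613158] 0.0030300533881451827
pivot [ 0.6638 -0.3574  0.028 ] [ 0.6645 -0.3588  0.028 ] [ 0.66404597 -0.358124    0.02806548] 0.0015550133421134277
knobtop [ 0.5006 -0.3158  0.061 ] [ 0.5029 -0.3176  0.061 ] [ 0.50098605 -0.31697177  0.06262132] 0.0025587272027891577
roofFL [ 0.7014 -0.237   0.15  ] [ 0.7    -0.2414  0.15  ] [ 0.70326775 -0.23828038  0.14677402] 0.003403545082795748
roofFR [ 0.7055 -0.4044  0.15  ] [ 0.7078 -0.4256  0.15  ] [ 0.71122915 -0.41503312  0.14338772] 0.02065984375245941
roofBL [ 0.7986 -0.2344  0.15  ] [ 0.7961 -0.2414  0.15  ] [ 0.80211204 -0.23647779  0.14489856] 0.005445952530873984
roofBR [ 0.8009 -0.4055  0.15  ] [ 0.7998 -0.4065  0.15  ] [ 0.8016561  -0.40591901  0.14862684] 0.0006456284256807218
tongueFR [ 0.5058 -0.3547  0.012 ] 
tongueFL [ 0.5055 -0.2951  0.012 ]
```

```bash
cat > model.py <<'E'
from h import *
from scipy.spatial.transform import Rotation as Ro
from scipy.optimize import brentq
PIN=np.array([.5330,-.3257]);YAW=np.radians(1.4)
def c2w(x,y):
    c,s=np.cos(YAW),np.sin(YAW);return PIN+np.array([c*x-s*y,s*x+c*y])*1e-3
def piv(th):
    c,s=np.cos(th),np.sin(th);x,y=-14,-100
    return np.array([164+x*c+y*s,60-x*s+y*c])
def theta(L): return brentq(lambda t:np.hypot(*piv(t))-L,0,1.0)
def knob(th,phi,side=0.,dk=26):
    """knob pt in world with bar aimed over pin (side mm lateral in cabinet), lift phi; pivot->pin dir"""
    P=piv(th);d=np.array([0,side])-P;d/=np.hypot(*d)
    # along-bar distance from pivot: 168 cos - 26 sin(phi) sign: bar tips up -> knob leans toward pivot
    a=168*np.cos(phi)-dk*np.sin(phi);h=25+168*np.sin(phi)+dk*np.cos(phi)
    w=c2w(*(P+d*a));D=np.array([[np.cos(YAW),-np.sin(YAW)],[np.sin(YAW),np.cos(YAW)]])@d
    return np.r_[w,h*1e-3],np.degrees(np.arctan2(D[1],D[0]))
if __name__=='__main__':
    for L in(135,100.5,90.5,80.5):
        t=theta(L);print(L,t,piv(t),[ (knob(t,ph)[0].round(4),round(knob(t,ph)[1],2)) for ph in(0,.15,.25)])
    z=np.load('pics/top0.npz');p=cam('top');D=z['d']
    s=r.state();R=Ro.from_euler('xyz',s['eef_rot'],degrees=True).as_matrix();print(R.round(3))
    v,u=np.mgrid[0:420:5,0:560:5];o,_=ray(p,0,0)
    T=np.array(p['world_to_cam']);c=np.stack([(u-p['cx'])/f(p),(v-p['cy'])/f(p),np.ones_like(u)],-1)*D[::5,::5,None]
    W=(c-T[:3,3])@T[:3,:3]
    for y0 in np.arange(-.5,.4,.1):
        print(round(y0,1),[ (round(x0,1),round(float(W[...,2][(abs(W[...,1]-y0)<.05)&(abs(W[...,0]-x0)<.05)&(D[::5,::5]>0)].max(initial=-1)),3)) for x0 in np.arange(.2,.9,.1)])
E
python3 model.py
```

```text
135 0.20085114143044425 [130.33109682 -35.19666464] [(array([ 0.5009, -0.3179,  0.051 ]), np.float64(166.29)), (array([ 0.5065, -0.3192,  0.0758]), np.float64(166.29)), (array([ 0.5123, -0.3206,  0.0918]), np.float64(166.29))]
100.5 0.5602039153804947 [ 99.00404961 -17.27565226] [(array([ 0.4662, -0.3157,  0.051 ]), np.float64(171.5)), (array([ 0.4719, -0.3166,  0.0758]), np.float64(171.5)), (array([ 0.4778, -0.3174,  0.0918]), np.float64(171.5))]
90.5 0.6823475290601816 [90.07301102 -8.78081347] [(array([ 0.4557, -0.3201,  0.051 ]), np.float64(175.83)), (array([ 0.4615, -0.3205,  0.0758]), np.float64(175.83)), (array([ 0.4673, -0.3209,  0.0918]), np.float64(175.83))]
80.5 0.8357490039357065 [80.43138651  3.32296021] [(array([ 0.4457, -0.3314,  0.051 ]), np.float64(-176.23)), (array([ 0.4514, -0.3311,  0.0758]), np.float64(-176.23)), (array([ 0.4573, -0.3307,  0.0918]), np.float64(-176.23))]
[[-0.001  0.431  0.902]
 [-0.002  0.902 -0.431]
 [-1.    -0.002  0.   ]]
-0.5 [(np.float64(0.2), 0.69), (np.float64(0.3), 0.708), (np.float64(0.4), 0.728), (np.float64(0.5), 0.746), (np.float64(0
[... 853 characters left out ...]
64(0.3), 0.201), (np.float64(0.4), 0.202), (np.float64(0.5), 0.201), (np.float64(0.6), 0.2), (np.float64(0.7), 0.191), (np.float64(0.8), 0.194)]
0.1 [(np.float64(0.2), 0.202), (np.float64(0.3), 0.201), (np.float64(0.4), 0.2), (np.float64(0.5), 0.202), (np.float64(0.6), 0.2), (np.float64(0.7), 0.184), (np.float64(0.8), 0.184)]
0.2 [(np.float64(0.2), 0.005), (np.float64(0.3), 0.177), (np.float64(0.4), 0.173), (np.float64(0.5), 0.034), (np.float64(0.6), 0.032), (np.float64(0.7), 0.133), (np.float64(0.8), 0.15)]
0.3 [(np.float64(0.2), 0.005), (np.float64(0.3), 0.039), (np.float64(0.4), 0.041), (np.float64(0.5), 0.038), (np.float64(0.6), 0.032), (np.float64(0.7), 0.009), (np.float64(0.8), 0.004)]
```

>>> servo_tool([
  [4.5,[-1.0,-2.79,3.65],[0,0,0]],
  [4.5,[-1.0,-2.79,3.65],[0,0,0]],
  [4.5,[-1.0,-2.79,3.65],[0,0,0]],
  [4.5,[-0.7,-2.79,3.65],[0,0,0]],
  [4.5,[-0.5,-2.79,3.65],[0,0,0]],
  [4.5,[-0.5,-2.79,3.65],[0,0,0]],
  [4.5,[-0.5,-2.79,3.65],[0,0,0]],
  [4.5,[-0.5,-2.79,3.65],[0,0,0]],
  [4.5,[-0.5,-2.79,3.65],[0,0,0]],
  [4.5,[-0.5,-2.79,3.65],[0,0,0]],
], grip_force=25)

```text
time: 1.1
ee_pos: [0.5003, 0.1981, 0.3203]
eef_rot: [-162.9, 90.0, 171.6]
wrist_force: [0.7, 0.9, 0.5]
finger_gap: 0.0452
```

```bash
cat > go.py <<'E'
from model import *
import sys
def delta(target,yaw):
    s=r.state();R=Ro.from_euler('xyz',s['eef_rot'],degrees=True).as_matrix()
    y=np.radians(yaw);G=np.array([[0,np.cos(y),np.sin(y)],[0,np.sin(y),-np.cos(y)],[-1,0,0]])
    rv=np.degrees(Ro.from_matrix(R.T@G).as_rotvec())
    print('t',round(s['time'],2),'pos',s['ee_pos'].round(4),'F',s['wrist_force'].round(1),'gap',round(s['finger_gap'],4),'j',s['joints'].round(0))
    print('delta tool cm',(R.T@(np.array(target)-s['ee_pos'])*100).round(2),'rot',rv.round(2))
if __name__=='__main__':
    a=[float(x) for x in sys.argv[1:]];delta(a[:3],a[3])
E
python3 go.py .501 -.318 .25 76.3
```

```text
t 1.1 pos [0.5003 0.1981 0.3203] F [0.7 0.9 0.5] gap 0.0452 j [-33.  11.   9. 102.  -2.  68.  40.]
delta tool cm [  7.03 -46.54  22.31] rot [-11.83  -0.02   0.  ]
```

>>> servo_tool([
  [4.5,[0,-4.23,2.03],[0,0,0]],
  [4.5,[0,-4.23,2.03],[0,0,0]],
  [4.5,[0,-4.23,2.03],[0,0,0]],
  [4.5,[0,-4.23,2.03],[0,0,0]],
  [4.5,[0,-4.23,2.03],[0,0,0]],
  [4.5,[0,-4.23,2.03],[0,0,0]],
  [4.5,[0,-4.23,2.03],[0,0,0]],
  [4.5,[0,-4.23,2.03],[0,0,0]],
  [4.5,[0,-4.23,2.03],[0,0,0]],
  [4.5,[0,-4.23,2.03],[0,0,0]],
  [4.5,[2.0,-4.23,2.03],[0,0,0]],
  [4.5,[3.0,0,0],[-8,0,0]],
])

```text
time: 2.3
ee_pos: [0.4993, -0.3235, 0.2716]
eef_rot: [-52.7, 89.6, -70.6]
wrist_force: [-0.2, -0.2, 0.4]
finger_gap: 0.0454
```

>>> servo_tool([
  [4.5,[3.0,0,0],[-3.83,0,0]],
  [4.5,[0,0,0],[0,0,0]],
])

```text
time: 2.5
ee_pos: [0.4984, -0.3138, 0.2362]
eef_rot: [166.2, 89.4, 152.5]
wrist_force: [-0.5, 0.5, -0.3]
finger_gap: 0.0454
```

```bash
python3 go.py .501 -.318 .14 76.3; python3 - <<'E'
from h import *
p=cam('wrist');im,d=grab_frame('wrist');save('w1',im);print(p)
im,d=grab_frame('top');save('t1',cv2.resize(im[50:300,180:420],None,fx=2,fy=2));
E
```

```text
t 2.5 pos [ 0.4984 -0.3138  0.2362] F [-0.5  0.5 -0.3] gap 0.0454 j [  9.  21.  25. 102. -10.  60. 114.]
delta tool cm [ 9.61 -0.37  0.44] rot [-0.06 -0.54 -0.13]
{'vertical_fov': 69.03352307409246, 'cx': 280.483730413183, 'cy': 213.4078055023025, 'world_to_cam': array([[ 0.2385782 ,  0.97111789,  0.00323815,  0.18568387],
       [ 0.93738001, -0.23115846,  0.26054652, -0.56966486],
       [ 0.25376991, -0.05912534, -0.96545586,  0.21774309],
       [ 0.        ,  0.        ,  0.        ,  1.        ]])}
```

View pics/w1.png

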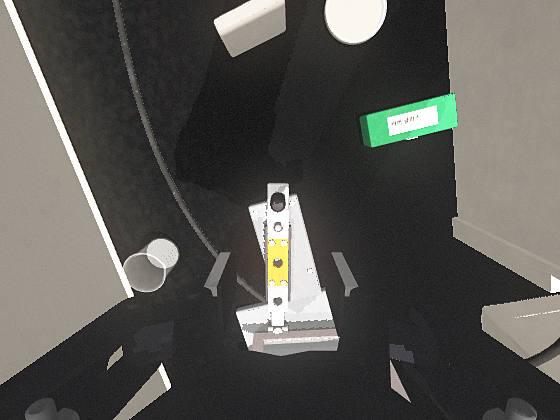

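View pics/t1.png

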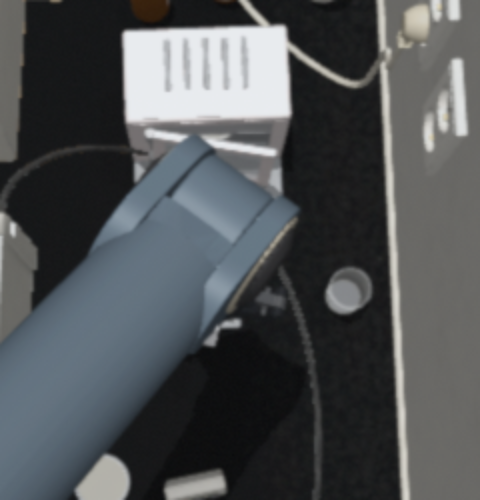

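```bash
python3 - <<'E'
from h import *
im=cv2.imread('pics/w1.png');save('w1z',cv2.resize(im[170:360,190:370],None,fx=3,fy=3,interpolation=cv2.INTER_CUBIC)[...,::-1])
p=cam('wrist')
for n,(u,v,z) in dict(knobtop=(278,201,.064),outer=(278,227,.028),brass=(278,264,.028),inner=(278,301,.028)).items(): print(n,onz(p,u,v,z))
E
```

```text
knobtop [ 0.50373537 -0.31883172  0.064     ]
outer [ 0.54169734 -0.32851328  0.028     ]
brass [ 0.58664209 -0.33967721  0.028     ]
inner [ 0.63489017 -0.35166166  0.028     ]
```

View pics/w1z.png

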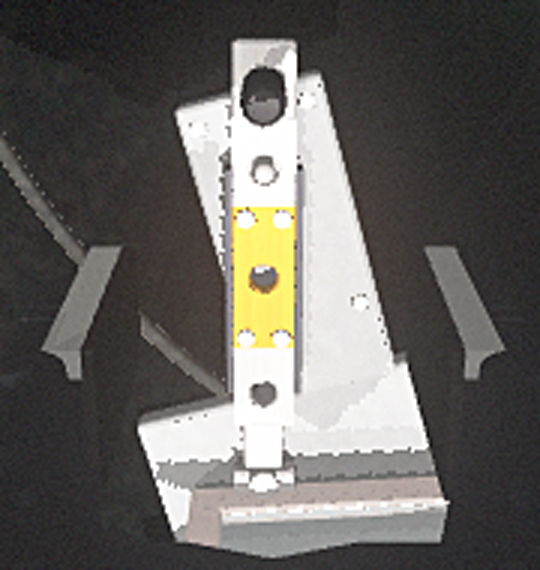

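>>> servo_tool([
  [4.5,[4.0,-0.3,0.2],[0,-0.3,0]],
  [4.5,[4.0,0,0],[0,0,0]],
  [4.5,[0,0,0],[0,0,0]],
  [4.5,[0,0,0],[0,0,0]],
])

```text
time: 3.0
ee_pos: [0.5034, -0.319, 0.1624]
eef_rot: [-4.5, 89.6, -18.2]
wrist_force: [-0.8, 0.1, 0.7]
finger_gap: 0.0452
```

```bash
python3 go.py .501 -.318 .057 76.3; python3 - <<'E'
from h import *
p=cam('wrist');im,d=grab_frame('wrist');save('w2',im);save('w2z',cv2.resize(im[100:400,130:430],None,fx=2,fy=2,interpolation=cv2.INTER_CUBIC))
np.savez('pics/w2.npz',im=im,d=d,p=p)
im,d=grab_frame('scene');save('s2',cv2.resize(im[20:270,200:400],None,fx=2,fy=2))
E
```

```text
t 3.0 pos [ 0.5034 -0.319   0.1624] F [-0.8  0.1  0.7] gap 0.0452 j [ 10.  26.  24. 106. -13.  51. 117.]
delta tool cm [10.54  0.04 -0.33] rot [-0.01  0.41  0.03]
```

View pics/w2z.png

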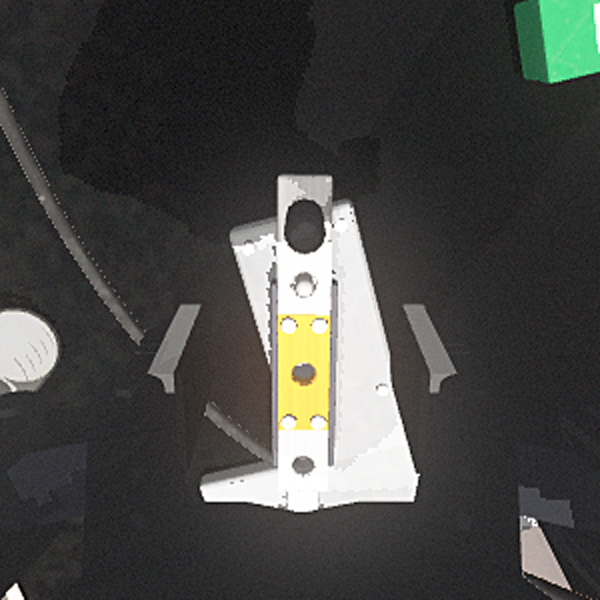

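View pics/s2.png

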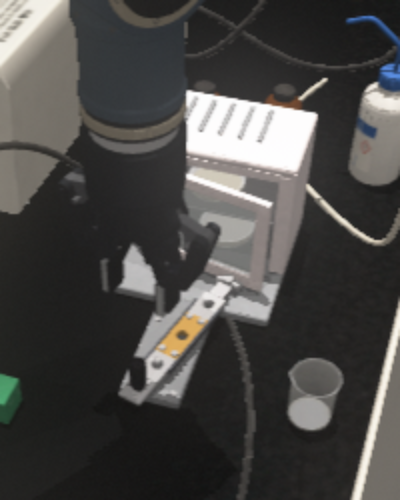

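```bash
python3 - <<'E'
from h import *
p=np.load('pics/w2.npz',allow_pickle=True)['p'].item()
for n,(u,v,z) in dict(knobtop=(305,213,.064),knobbase=(305,245,.028),outer=(304,285,.028),brass=(304,374,.028),inner=(304,464,.028),end=(304,176,.028)).items(): print(n,onz(p,130+u/2,100+v/2,z).round(4))
for n,X in dict(tcp=r.state()['ee_pos'],outerpred=np.array([.533,-.3257,.028]),knobpred=np.array([.501,-.3175,.064])).items(): print(n,np.array(proj(p,X)),(np.array(proj(p,X))-[130,100])*2)
E
```

```text
knobtop [ 0.494  -0.3158  0.064 ]
knobbase [ 0.5174 -0.3212  0.028 ]
outer [ 0.5355 -0.3261  0.028 ]
brass [ 0.5787 -0.3366  0.028 ]
inner [ 0.6266 -0.3482  0.028 ]
end [ 0.4874 -0.3144  0.028 ]
tcp [280.85569464 288.15185603] [301.71138928 376.30371207]
outerpred [281.73445113 239.84473624] [303.46890227 279.68947247]
knobpred [282.4674221  215.79188566] [304.9348442  231.58377132]
```

>>> servo_tool([
  [4.5,[4.0,0,-0.3],[0,0.4,0]],
  [4.5,[4.0,0,0],[0,0,0]],
  [4.5,[2.0,0,0],[0,0,0]],
  [4.5,[0.5,0,0],[0,0,0]],
  [4.5,[0,0,0],[0,0,0]],
])

```text
time: 3.6
ee_pos: [0.5006, -0.3186, 0.057]
eef_rot: [-53.4, 90.0, -67.1]
wrist_force: [0.4, 0.1, 0.3]
finger_gap: 0.0454
```

```bash
python3 go.py .501 -.318 .057 76.3; python3 - <<'E'
from h import *
p=cam('wrist');im,d=grab_frame('wrist');save('w3',im)
im,d=grab_frame('scene');save('s3',cv2.resize(im[100:270,200:400],None,fx=3,fy=3))
E
```

```text
t 3.6 pos [ 0.5006 -0.3186  0.057 ] F [0.4 0.1 0.3] gap 0.0454 j [ 13.  34.  20. 109. -18.  40. 121.]
delta tool cm [-0.    0.07  0.03] rot [-0.01  0.02  0.03]
```

View pics/w3.png

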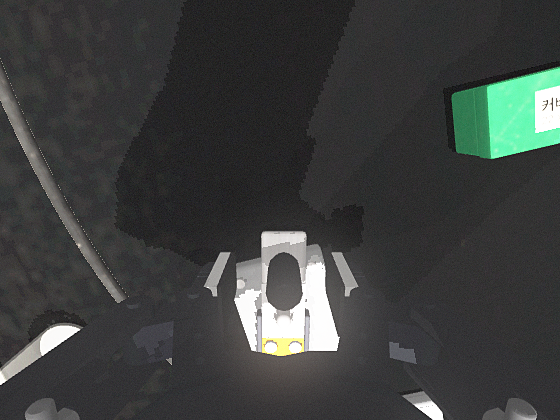

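View pics/s3.png

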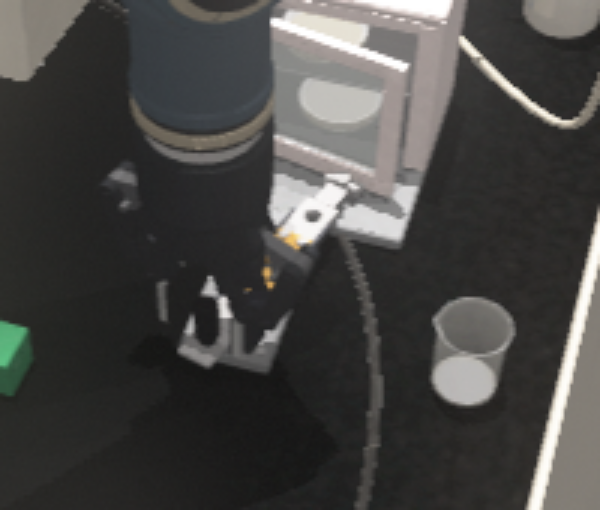

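The knob at (285,280) sits midway between the fingers, at u 218 and 345. I'll close on it.

>>> servo_tool([
  [1.2,[0,0,0],[0,0,0]],
  [1.2,[0,0,0],[0,0,0]],
  [1.2,[0,0,0],[0,0,0]],
  [1.2,[0,0,0],[0,0,0]],
  [1.2,[0,0,0],[0,0,0]],
], grip_force=25)

```text
time: 4.2
ee_pos: [0.5003, -0.3183, 0.057]
eef_rot: [2.1, 90.0, -11.6]
wrist_force: [-0.4, 2.1, 6.9]
finger_gap: 0.0146
```

```bash
python3 - <<'E'
from model import *
t=theta(135)
for ph in (0,.08,.16,.25,.3): print(ph,knob(t,ph,0,29)[0].round(4))
E
python3 go.py .501 -.318 .057 76.3
```

```text
0 [ 0.5009 -0.3179  0.054 ]
0.08 [ 0.5037 -0.3186  0.0673]
0.16 [ 0.5075 -0.3195  0.0804]
0.25 [ 0.513  -0.3208  0.0947]
0.3 [ 0.5166 -0.3217  0.1024]
t 4.2 pos [ 0.5003 -0.3183  0.057 ] F [-0.4  2.1  6.9] gap 0.0146 j [ 13.  34.  20. 109. -18.  40. 121.]
delta tool cm [-0.    0.05  0.06] rot [-0.01  0.01 -0.  ]
```

>>> servo_tool([
  [1.2,[-0.67,0,0.13],[0,0,0]],
  [1.2,[-0.66,0,0.15],[0,0,0]],
  [1.2,[-0.66,0,0.18],[0,0,0]],
  [1.2,[-0.65,0,0.21],[0,0,0]],
  [1.2,[-0.72,0,0.27],[0,0,0]],
  [1.2,[-0.71,0,0.3],[0,0,0]],
  [1.2,[0,0,0],[0,0,0]],
  [1.2,[0,0,0],[0,0,0]],
])

```text
time: 5.0
ee_pos: [0.5121, -0.3211, 0.0966]
eef_rot: [-142.3, 90.0, -156.0]
wrist_force: [1.2, -1.0, -2.7]
finger_gap: 0.0148
```

```bash
python3 - <<'E'
from h import *
print(r.state()['wrist_force'],r.state()['moment'])
im,d=grab_frame('scene');save('s4',cv2.resize(im[100:270,200:400],None,fx=3,fy=3))
im,d=grab_frame('wrist');save('w4',im)
E
python3 go.py .513 -.3208 .0977 76.3
```

```text
[ 1.17862676 -1.03083302 -2.67770131] [-0.01615682 -0.00742196 -0.01646927]
t 5.1 pos [ 0.512  -0.3211  0.0963] F [ 1.8  0.5 -1.2] gap 0.015 j [ 12.  32.  22. 107. -16.  45. 119.]
delta tool cm [-0.14  0.05  0.09] rot [-0.02 -0.04  0.01]
```

View pics/s4.png

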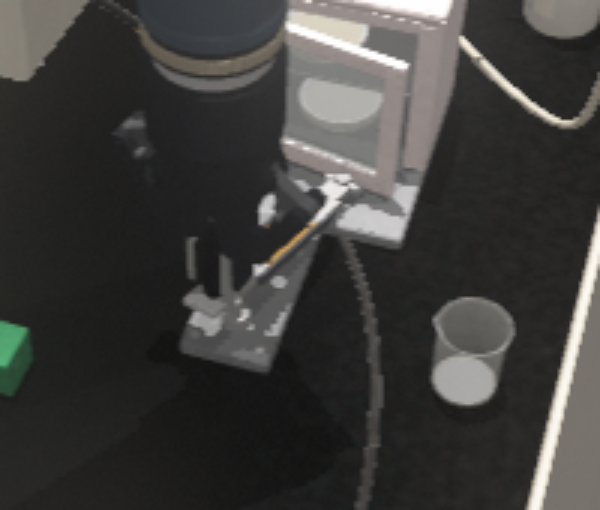

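View pics/w4.png

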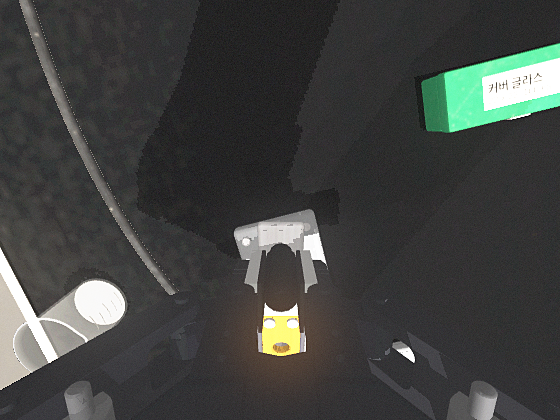

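```bash
python3 - <<'E'
from model import *
s=r.state();R=Ro.from_euler('xyz',s['eef_rot'],degrees=True).as_matrix()
k0,_=knob(theta(135),.25,0,29);pr=k0
for L in(127.5,120,112.5,105,97.5,90.3):
    k,y=knob(theta(L),.25,0,29);print(L,theta(L).__round__(3),k.round(4),round(y-90,2),(R.T@(k-k0)*100).round(2),(R.T@(k-pr)*100).round(2));pr=k
E
```

```text
127.5 0.276 [ 0.5057 -0.3192  0.0947] 76.67 [ 0.   -0.02 -0.75] [ 0.   -0.02 -0.75]
120 0.351 [ 0.4983 -0.3179  0.0947] 77.38 [ 0.   -0.07 -1.5 ] [ 0.   -0.05 -0.75]
112.5 0.429 [ 0.4908 -0.3171  0.0947] 78.5 [ 0.   -0.17 -2.25] [ 0.   -0.1  -0.75]
105 0.51 [ 0.4831 -0.3171  0.0947] 80.16 [ 0.   -0.34 -2.99] [ 0.   -0.18 -0.74]
97.5 0.595 [ 0.4754 -0.3182  0.0947] 82.57 [ 0.   -0.64 -3.71] [ 0.   -0.29 -0.73]
90.3 0.685 [ 0.4679 -0.3211  0.0947] 85.94 [ 0.   -1.1  -4.38] [ 0.   -0.46 -0.66]
```

>>> servo_tool([
  [1.2,[-0.1,-0.01,-0.35],[0,0,0]],
  [1.2,[0,-0.01,-0.37],[-0.4,0,0]],
  [1.2,[0,-0.02,-0.37],[-0.3,0,0]],
  [1.2,[0,-0.03,-0.37],[-0.4,0,0]],
  [1.2,[0,-0.04,-0.37],[-0.5,0,0]],
  [1.2,[0,-0.04,-0.37],[-0.6,0,0]],
  [1.2,[0,-0.06,-0.37],[-0.8,0,0]],
  [1.2,[0,-0.06,-0.37],[-0.9,0,0]],
  [1.2,[0,-0.11,-0.36],[-1.2,0,0]],
  [1.2,[0,-0.12,-0.36],[-1.2,0,0]],
  [1.2,[0,-0.18,-0.34],[-1.6,0,0]],
  [1.2,[0,-0.18,-0.34],[-1.8,0,0]],
])

```text
time: 6.3
ee_pos: [0.4675, -0.3213, 0.0975]
eef_rot: [175.2, 89.9, 171.3]
wrist_force: [1.2, -1.2, -4.0]
finger_gap: 0.0148
```

>>> servo_tool([
  [1.2,[0,0,0],[0,0,0]],
  [1.2,[0,0,0],[0,0,0]],
])

```text
time: 6.5
ee_pos: [0.4667, -0.3211, 0.0973]
eef_rot: [163.8, 89.8, 159.8]
wrist_force: [-1.7, 0.4, -1.1]
finger_gap: 0.0149
```

```bash
python3 go.py .4679 -.3211 .0977 85.94; python3 - <<'E'
from h import *
im,d=grab_frame('scene');save('s5',cv2.resize(im[100:270,200:400],None,fx=3,fy=3))
im,d=grab_frame('wrist');save('w5',im)
im,d=grab_frame('top');save('t5',cv2.resize(im[50:250,200:400],None,fx=3,fy=3))
E
```

```text
t 6.5 pos [ 0.4667 -0.3211  0.0973] F [-1.7  0.4 -1.1] gap 0.0149 j [ 15.  28.  20. 112. -14.  42. 129.]
delta tool cm [-0.04  0.01  0.12] rot [ 0.02 -0.2  -0.06]
```

View pics/s5.png

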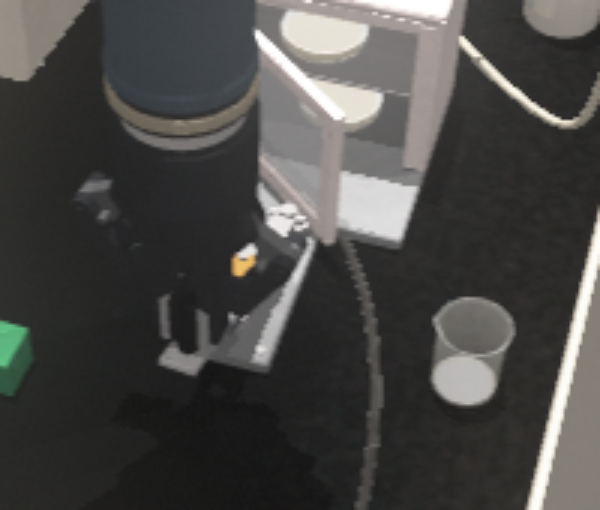

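View pics/w5.png

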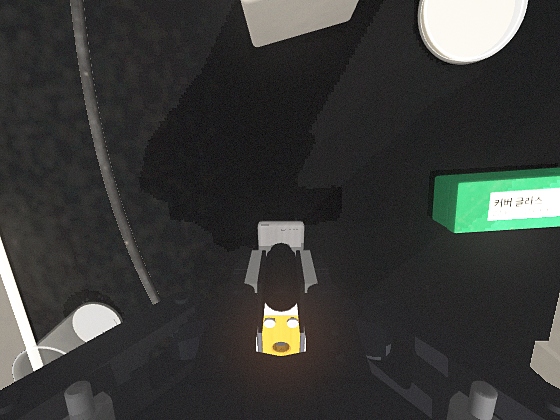

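View pics/t5.png

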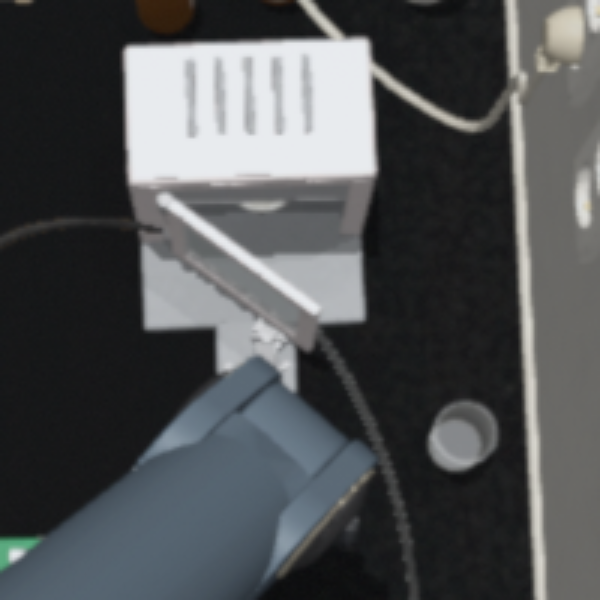

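```bash
python3 - <<'E'
from model import *
im=cv2.imread('pics/w5.png')
save('w5z',cv2.resize(im[300:370,240:325],None,fx=7,fy=7,interpolation=cv2.INTER_CUBIC)[...,::-1])
p=cam('top');print(onz(p,200+267/3-.3,50+327/3-.3,.028), c2w(*piv(theta(90.3))))
q=cam('wrist');print('pin tip',proj(q,np.r_[PIN,.036]),'pred hole')
P=c2w(*piv(theta(90.3)));k,y=knob(theta(90.3),.25,0,0);d=np.array([np.cos(np.radians(y)),np.sin(np.radians(y))])
H=np.r_[P+d*.0903*np.cos(.25),.025+.0903*np.sin(.25)];print(H,proj(q,H))
E
```

```text
[ 0.62834561 -0.33084402  0.028     ] [ 0.62307392 -0.33208588]
pin tip (np.float64(281.71257823315767), np.float64(327.5601002294059)) pred hole
[ 0.53580018 -0.32589852  0.04734058] (np.float64(281.8012411931996), np.float64(342.03176936155876))
```

View pics/w5z.png

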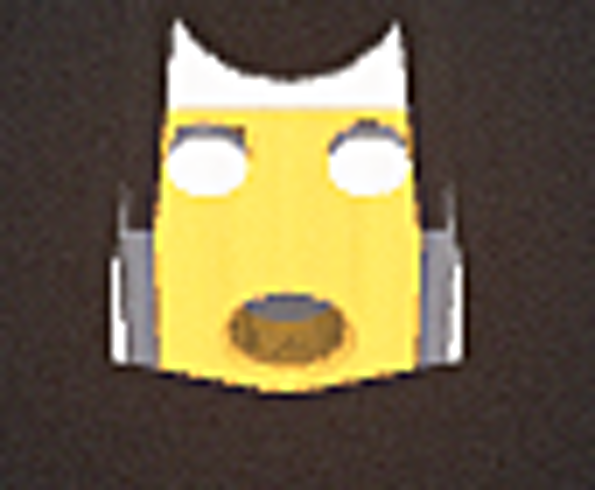

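```bash
python3 - <<'E'
from h import *
a=cv2.imread('pics/top0.png')[120:170,270:330]
im,d=grab_frame('top');np.savez('pics/t6.npz',im=im,d=d);b=im[130:180,260:320,::-1]
o=np.hstack([cv2.resize(x,None,fx=6,fy=6,interpolation=cv2.INTER_CUBIC) for x in(a,b)]);save('t6',o[...,::-1])
E
```

```text
(no output)
```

View pics/t6.png

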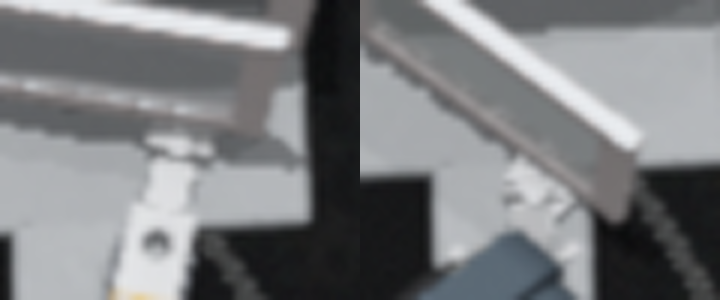

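```bash
python3 - <<'E'
from model import *
p=cam('top');h=c2w(164,60)
A=onz(p,318,126.7,.131)[:2]-h;B=onz(p,306.3,153.3,.131)[:2]-h
print(A,B,np.hypot(*A),np.hypot(*B),'dtheta',np.arctan2(A[1],A[0])-np.arctan2(B[1],B[0]),'model',theta(90.3)-theta(135))
z=np.load('pics/top0.npz')['im'];z2=np.load('pics/t6.npz')['im']
def edge(im,u0,v0,u1,v1):
    g=cv2.cvtColor(im,cv2.COLOR_RGB2GRAY);m=np.zeros_like(g);m[v0:v1,u0:u1]=(g[v0:v1,u0:u1]>225)*255
    c=max(cv2.findContours(m,cv2.RETR_EXTERNAL,cv2.CHAIN_APPROX_NONE)[0],key=len);vx,vy,x,y=cv2.fitLine(c,2,0,.01,.01).ravel()
    a=onz(p,x,y,.131);b=onz(p,x+20*vx,y+20*vy,.131);d=(b-a)[:2];return len(c),np.arctan2(d[1],d[0]),cv2.boundingRect(c)
print(edge(z,252,114,320,130),edge(z2,252,110,310,158))
E
```

```text
[-0.02557739 -0.12928045] [-0.08189501 -0.10338874] 0.1317863299478268 0.13189398592609944 dtheta 0.47458808721110146 model 0.4841462893838152
(118, np.float64(-1.7521081209375486), (258, 116, 59, 11)) (97, np.float64(-2.2354072784771652), (257, 118, 49, 36))
```

>>> servo_tool([
  [1.2,[0.37,0,-0.15],[0,0,0]],
  [1.2,[0.36,0,-0.14],[0,0,0]],
  [1.2,[0.35,0,-0.13],[0,0,0]],
  [1.2,[0.35,0,-0.13],[0,0,0]],
  [1.2,[0,0,0],[0,0,0]],
  [1.2,[0,0,0],[0,0,0]],
])

```text
time: 7.3
ee_pos: [0.4626, -0.3207, 0.0831]
eef_rot: [166.2, 89.9, 162.2]
wrist_force: [-0.5, -0.3, 0.2]
finger_gap: 0.015
```

```bash
python3 - <<'E'
from model import *
for ph in(.16,.12,.08,.04,0): print(ph,knob(theta(90.3),ph,0,29)[0].round(4)+[0,0,.003])
im,d=grab_frame('wrist');save('w7',cv2.resize(im[280:370,220:340],None,fx=6,fy=6,interpolation=cv2.INTER_CUBIC))
im,d=grab_frame('scene');save('s7',cv2.resize(im[140:230,240:340],None,fx=6,fy=6,interpolation=cv2.INTER_CUBIC))
E
python3 go.py .4621 -.3206 .0834 85.94
```

```text
0.16 [ 0.4622 -0.3207  0.0834]
0.12 [ 0.4602 -0.3205  0.0769]
0.08 [ 0.4583 -0.3204  0.0703]
0.04 [ 0.4568 -0.3203  0.0637]
0 [ 0.4555 -0.3202  0.057 ]
t 7.4 pos [ 0.4626 -0.3207  0.0832] F [-0.   0.1  0.8] gap 0.0155 j [ 16.  29.  19. 113. -14.  40. 130.]
delta tool cm [-0.02  0.   -0.05] rot [ 0.06 -0.06 -0.01]
```

View pics/w7.png

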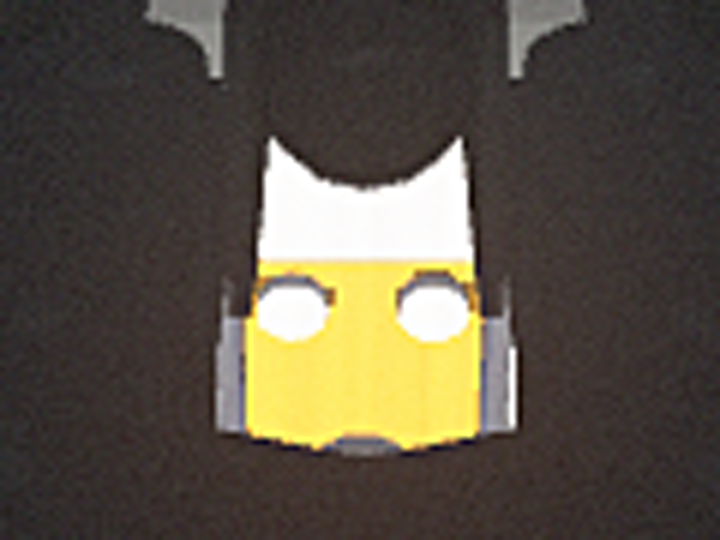

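View pics/s7.png

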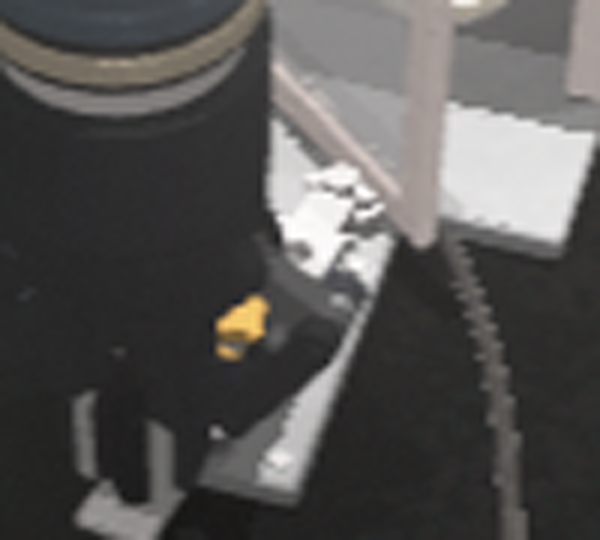

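Pose matches the model at φ=0.16. Next I'll lower gently and watch Fz.

>>> servo_tool([
  [1.2,[0.12,0,-0.04],[0,0,0]],
  [1.2,[0.12,0,-0.04],[0,0,0]],
  [1.2,[0.0,0,0],[0,0,0]],
])

```text
time: 7.7
ee_pos: [0.4617, -0.3206, 0.0806]
eef_rot: [169.3, 89.9, 165.3]
wrist_force: [0.7, -0.1, 0.8]
finger_gap: 0.0153
```

>>> servo_tool([
  [1.2,[0.1,0,-0.03],[0,0,0]],
  [1.2,[0.1,0,-0.03],[0,0,0]],
  [1.2,[0.0,0,0],[0,0,0]],
])

```text
time: 8.0
ee_pos: [0.461, -0.3206, 0.0787]
eef_rot: [168.0, 89.9, 164.0]
wrist_force: [-0.1, 0.4, 1.0]
finger_gap: 0.0151
```

>>> servo_tool([
  [1.2,[0.12,0,-0.035],[0,0,0]],
  [1.2,[0.12,0,-0.035],[0,0,0]],
  [1.2,[0.0,0,0],[0,0,0]],
])

```text
time: 8.3
ee_pos: [0.4602, -0.3205, 0.0762]
eef_rot: [167.6, 89.9, 163.6]
wrist_force: [1.6, 0.2, 1.3]
finger_gap: 0.0151
```

>>> servo_tool([
  [1.2,[0.12,0,-0.03],[0,0,0]],
  [1.2,[0.12,0,-0.03],[0,0,0]],
  [1.2,[0.0,0,0],[0,0,0]],
])

```text
time: 8.6
ee_pos: [0.4594, -0.3204, 0.0737]
eef_rot: [166.7, 89.9, 162.7]
wrist_force: [1.5, 0.2, 0.3]
finger_gap: 0.0153
```

```bash
python3 - <<'E'
from h import *
im,d=grab_frame('wrist');save('w8',im)
im,d=grab_frame('scene');save('s8',cv2.resize(im[140:230,240:340],None,fx=6,fy=6,interpolation=cv2.INTER_CUBIC))
E
python3 go.py .4583 -.3204 .0703 85.94
```

```text
t 8.7 pos [ 0.4595 -0.3205  0.0738] F [0.6 0.4 0.5] gap 0.015 j [ 16.  30.  19. 113. -15.  39. 130.]
delta tool cm [ 0.36 -0.   -0.12] rot [ 0.05 -0.11 -0.03]
```

View pics/w8.png

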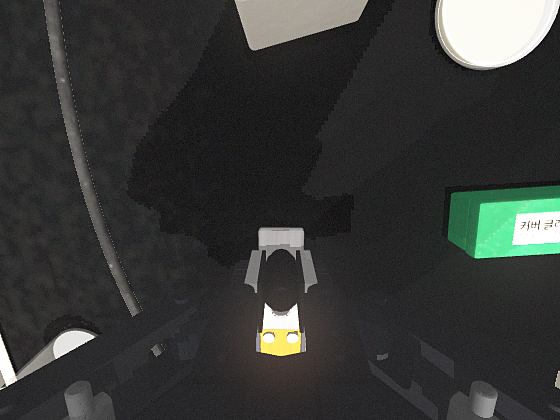

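View pics/s8.png

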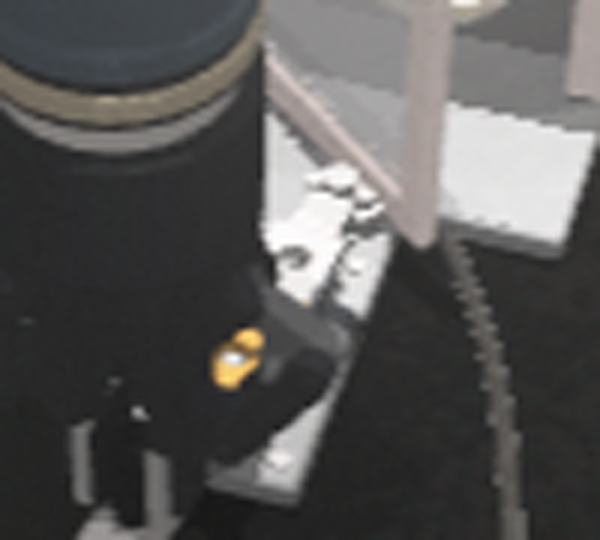

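The pin's tip shows bright inside the brass hole, at about (235,357) in the zoom. The bar is already below the level it would have resting on the tip, with no force rise. I'll keep lowering.

>>> servo_tool([
  [1.2,[0.12,0,-0.03],[0,0,0]],
  [1.2,[0.12,0,-0.03],[0,0,0]],
  [1.2,[0.12,0,-0.03],[0,0,0]],
  [1.2,[0.0,0,0],[0,0,0]],
])

```text
time: 9.1
ee_pos: [0.4584, -0.3203, 0.0701]
eef_rot: [166.2, 89.9, 162.2]
wrist_force: [-0.0, 0.2, 0.4]
finger_gap: 0.0153
```

>>> servo_tool([
  [1.2,[0.12,0,-0.03],[0,0,0]],
  [1.2,[0.12,0,-0.03],[0,0,0]],
  [1.2,[0.12,0,-0.02],[0,0,0]],
  [1.2,[0.0,0,0],[0,0,0]],
])

```text
time: 9.5
ee_pos: [0.4575, -0.3204, 0.0665]
eef_rot: [166.6, 89.9, 162.5]
wrist_force: [-0.6, -0.8, 0.8]
finger_gap: 0.0153
```

>>> servo_tool([
  [1.2,[0.12,0,-0.02],[0,0,0]],
  [1.2,[0.12,0,-0.02],[0,0,0]],
  [1.2,[0.12,0,-0.02],[0,0,0]],
  [1.2,[0.0,0,0],[0,0,0]],
])

```text
time: 9.9
ee_pos: [0.4568, -0.3203, 0.0628]
eef_rot: [166.1, 89.9, 162.1]
wrist_force: [-1.1, -0.0, 1.4]
finger_gap: 0.0155
```

Still light. About 5–6 mm of travel remains (level is near 0.057).

>>> servo_tool([
  [1.2,[0.1,0,-0.02],[0,0,0]],
  [1.2,[0.1,0,-0.02],[0,0,0]],
  [1.2,[0.0,0,0],[0,0,0]],
])

```text
time: 10.2
ee_pos: [0.4567, -0.3203, 0.061]
eef_rot: [167.5, 89.9, 163.5]
wrist_force: [-1.8, 0.6, 0.3]
finger_gap: 0.015
```

>>> servo_tool([
  [1.2,[0.1,0,-0.02],[0,0,0]],
  [1.2,[0.1,0,-0.02],[0,0,0]],
  [1.2,[0.0,0,0],[0,0,0]],
])

```text
time: 10.5
ee_pos: [0.4564, -0.3202, 0.059]
eef_rot: [165.2, 89.9, 161.2]
wrist_force: [-1.1, 0.7, 1.5]
finger_gap: 0.0149
```

>>> servo_tool([
  [1.2,[0.08,0,-0.01],[0,0,0]],
  [1.2,[0.0,0,0],[0,0,0]],
  [1.2,[0.0,0,0],[0,0,0]],
])

```text
time: 10.8
ee_pos: [0.4563, -0.3202, 0.0583]
eef_rot: [168.1, 89.9, 164.1]
wrist_force: [-0.6, 0.6, 0.4]
finger_gap: 0.015
```

>>> servo_tool([
  [1.2,[0.08,0,0],[0,0,0]],
  [1.2,[0.0,0,0],[0,0,0]],
  [1.2,[0.0,0,0],[0,0,0]],
])

```text
time: 11.1
ee_pos: [0.4563, -0.3203, 0.0575]
eef_rot: [166.3, 89.9, 162.3]
wrist_force: [-1.2, 0.6, 0.7]
finger_gap: 0.015
```

>>> servo_tool([
  [1.2,[0.06,0,0],[0,0,0]],
  [1.2,[0.0,0,0],[0,0,0]],
  [1.2,[0.0,0,0],[0,0,0]],
])

```text
time: 11.4
ee_pos: [0.4563, -0.3203, 0.057]
eef_rot: [166.8, 89.9, 162.7]
wrist_force: [-1.6, -0.1, 1.9]
finger_gap: 0.015
```

```bash
python3 - <<'E'
from h import *
im,d=grab_frame('wrist');save('w9',im)
im,d=grab_frame('scene');save('s9',cv2.resize(im[140:230,240:340],None,fx=6,fy=6,interpolation=cv2.INTER_CUBIC))
E
python3 go.py .4555 -.3202 .057 85.94
```

```text
t 11.5 pos [ 0.4563 -0.3203  0.057 ] F [-1.   0.8  3.2] gap 0.0154 j [ 17.  31.  18. 114. -15.  37. 131.]
delta tool cm [-0.    0.01 -0.08] rot [ 0.04 -0.1  -0.02]
```

View pics/w9.png

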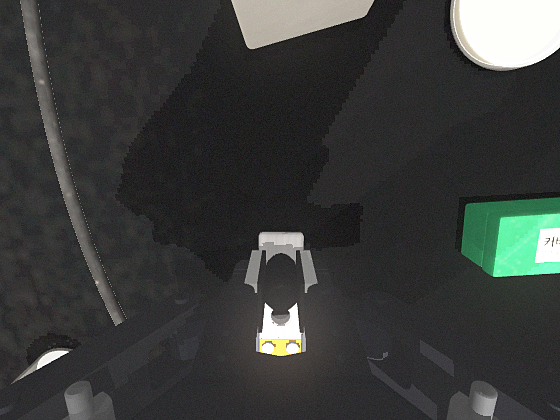

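View pics/s9.png

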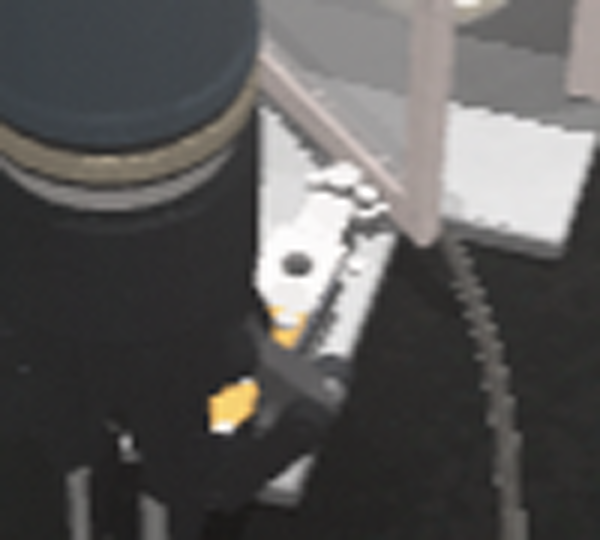

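It's at grasp height with Fz about 2–3 N, so the bar is level. I'll release and withdraw upward.

>>> servo_tool([
  [4.5,[0,0,0],[0,0,0]],
  [4.5,[0,0,0],[0,0,0]],
  [4.5,[0,0,0],[0,0,0]],
  [4.5,[0,0,0],[0,0,0]],
  [4.5,[-1.0,0,0],[0,0,0]],
  [4.5,[-2.0,0,0],[0,0,0]],
  [4.5,[-4.0,0,0],[0,0,0]],
  [4.5,[-4.0,0,0],[0,0,0]],
  [4.5,[-4.0,0,0],[0,0,0]],
  [4.5,[-4.0,0,0],[0,0,0]],
  [4.5,[-3.0,0,0],[0,0,0]],
  [4.5,[0,0,0],[0,0,0]],
])

```text
time: 12.7
ee_pos: [0.4584, -0.3221, 0.2825]
eef_rot: [-24.2, 89.5, -28.2]
wrist_force: [0.9, 0.4, 0.6]
finger_gap: 0.0448
```

```bash
python3 - <<'E'
from h import *
p=cam('wrist');im,d=grab_frame('wrist');save('w10',im);np.savez('pics/w10.npz',im=im,d=d,p=p)
im,d=grab_frame('scene');np.savez('pics/s10.npz',im=im,d=d);save('s10',cv2.resize(im[120:230,220:340],None,fx=5,fy=5,interpolation=cv2.INTER_CUBIC))
E
python3 go.py .4555 -.3202 .057 85.94
```

```text
t 12.8 pos [ 0.4566 -0.3204  0.2778] F [-0.2 -0.3 -0.7] gap 0.0452 j [ 11.  15.  24. 103.  -7.  63. 124.]
delta tool cm [ 2.208e+01  1.000e-02 -1.100e-01] rot [ 0.05 -0.   -0.  ]
```

View pics/w10.png

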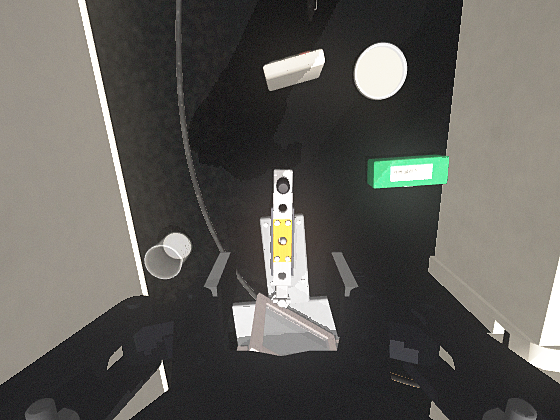

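View pics/s10.png

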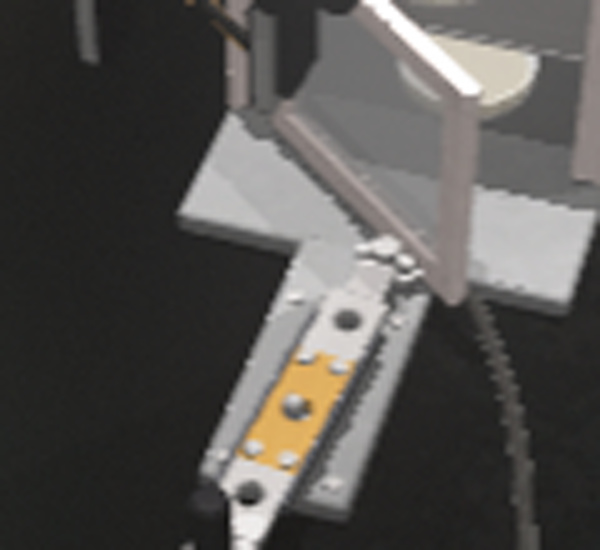

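The pin stands in the brass hole, at (282,241) in the wrist view. Next I check that the bar is level, using depth and the height of the holes across the two views.

```bash
python3 - <<'E'
from h import *
z=np.load('pics/w10.npz',allow_pickle=True);p=z['p'].item();D=z['d']
for n,(u,v) in dict(end=(283,174),mid1=(283,215),br1=(283,228),br2=(283,253),in_=(283,268),knobtop=(283,183)).items():
    w=D[v-1:v+2,u-3:u+4];w=w[w>0];print(n,pt(p,u,v,np.median(w)).round(4))
z=np.load('pics/s10.npz');q=cam('scene')
def two(a,b):
    o1,d1=ray(p,*a);o2,d2=ray(q,*b)
    t=np.linalg.lstsq(np.c_[d1,-d2],o2-o1,rcond=None)[0];A=o1+d1*t[0];B=o2+d2*t[1];return (A+B)/2,np.linalg.norm(A-B)
S=lambda x,y:(220+x/5-.4,120+y/5-.4)
print('outer',two((283,208),S(250,492)),'inner',two((283,275.5),S(347,319)))
for h in(0,14*.045/.09,): print()
E
```

```text
end [ 0.4484 -0.3199  0.0285]
mid1 [ 0.5008 -0.3235  0.0287]
br1 [ 0.5185 -0.3247  0.0283]
br2 [ 0.5532 -0.3271  0.0288]
in_ [ 0.575  -0.3286  0.0287]
knobtop [ 0.4531 -0.3204  0.0637]
outer (array([ 0.49276973, -0.32293528,  0.02446278]), np.float64(9.212554275482615e-05)) inner (array([ 0.58939558, -0.32959219,  0.02260276]), np.float64(0.00012800181835622435))
```

Bar top is flat at 28–29 mm over its whole length, so it is level and fully down. Handing in.

```bash
python3 -c "
from h import *
print(r.hand_in(), r.state()['time'])"
```

```text
the job is handed in; nothing more can be done
the job is handed in; nothing more can be done
```

The stay now hangs with its brass-plate hole over the pin, level and fully down, and I handed the job in at about 13 s. I lifted the bar off the pin by its knob, about 0.25 rad. I then drew the door open from about 0.20 to 0.68 rad and lowered the brass hole onto the pin in 1 mm steps. The vertical force never rose above about 3 N while lowering. I let go and raised the gripper clear.

- **Pin in hole:** the scene and wrist pictures both show the pin inside the brass hole.
- **Level:** wrist depth puts the bar's top face at 28.3–28.8 mm along its whole length, against 28 mm expected. The knob top measures 63.7 mm, against 64 mm.
- **Door angle:** the door-edge measurement agreed with the planned angle to within 0.01 rad.
- **Disagreements:**
  - Triangulating the holes from two views came out about 4–5 mm low. I put that down to calibration, since both ends agreed within 2 mm.
  - An early wrist-camera reading taken before the arm had settled was about 9 mm off, so I didn't use it.
- **Other objects:** I did not touch anything else on the bench.

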